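# Clamp the bowl blank on the turner's bench

## Robot

A 6-joint arm with a two-finger parallel gripper is mounted at the origin on the work surface. World frame = base frame: x ahead of the robot, y to its left, z up, the work surface at z = 0. Lengths are in mm, angles in rad, forces in N, time in s.
With the tool pointing down it reaches from about 350 to 975 mm from the base axis. Payload 4.9 kg.
Tool frame: the origin (TCP) lies at the very end of the fingers, on their centre line; the grasp point (between the pads) lies 19 mm behind it; z points along the fingers, y is the line along which they close (so a half turn about z gives the same grasp; the last joint's range is limited). The gripper opens to 85 mm and grips with 20 to 120 N. Pads are 22 mm wide; open, the fingers measure 114 mm over their backs; the gripper's body (76 mm by 85 mm) begins 54 mm behind the grasp point. The pads swing forward as they close: fully open they stand 13 mm farther back than shut.
Start: joints at [-1.383, 0.053, 1.613, -0, 1.476, -0.119], TCP at [188.751, -595.798, 231.304] pointing down, gripper open.
Joint ranges: [-3.01, 3.01], [-1.01, 2.22], [0.06, 2.58], [-1.02, 4.17], [0.09, 2.62], [-3.14, 3.14]. Speed limits (rad/s): [2.57, 2.57, 3.14, 3.14, 3.14, 3.14].

## Interface

Orientations are given as a unit quaternion [x, y, z, w].
In Python, from station import r, cams, get_obs gives the robot as it stands (r), with the cameras (cams) and the readings as plain functions.
- The arm moves only by the tool shift_gripper, called after "Emit:" by a JSON object that holds its "name" and its "arguments", one argument or row to a line. Schema: {"type":"object","properties":{"increments":{"type":"array","items":{"type":"array","items":{"type":"array","items":{"type":"number"},"minItems":7,"maxItems":7},"minItems":1,"maxItems":5},"minItems":1,"maxItems":1},"grip_n":{"type":"number"},"only":{"type":"string"},"quiet":{"type":"boolean"},"lines":{"type":"string"}},"required":["increments"],"additionalProperties":false}. increments is a list that holds a single list of rows (three levels of brackets), with 1 to 5 rows, each of 7 numbers: the finger opening in mm, then dx, dy, dz in parts of the range, where 1.0 means 300 mm, then a rotation vector rx, ry, rz in shares of 2 pi rad (1.0 is 2 pi rad); each row is the pose to reach, as a shift and turn from the pose commanded when the call began, along the tool's axes at that moment; what a row does not reach only later rows make up. A row lasts 1/12 s, in which the tool goes at most 41.7 mm and 0.125 rad, less where a joint would pass 70% of its speed; a pose out of reach is approached as far as the arm can. The fingers move at their own pace and stop on an object; grip_n is the grip in N (left out, the last holds). Time passes only in rows, so rows that do not move let the fingers close. The tool returns the time, the measured TCP pose, the force, the opening and the grip force at its end. only (a regular expression) keeps the lines of the reply that match it, lines (a string "A,B") keeps lines A to B, and quiet returns only ok. A shift or turn number past 1, either way, is cut back to 1. Input that does not fit is refused with a message, and nothing moves.
- get_obs(): the state, without advancing time (a new reading comes with each control period).
- cams.read_camera(name): name is "side" or "top" or "wrist"; returns (picture, depth): 384x512x3 uint8, red, green, blue; 384x512 float32, mm along the optical axis (not along the pixel's ray), 0 where there is no reading.
- cams.calibration(name): a dict with "fx", "fy", "cx", "cy" (pixels), "dist" ([k1, k2, p1, p2, k3] as OpenCV has them; the pictures are not rectified), "R" (3x3) and "t" (3): a world point X has camera coordinates R X + t; the wrist camera has in their place "tool_from_camera" (4x4, takes a point from camera to tool coordinates, whose origin is the TCP and whose axes are the flange's). Camera axes: x right, y down, z forward; pixel columns grow to the right and rows downward; lengths in mm; the calibration is good to about 2 mm. A picture is of the moment at which its call begins: read the wrist's pose just before it. calibration takes no time and is no camera call.
- r.close_job(): hands the job in; it is judged then, once.
The state is a dict: "t": time; "q": joint angles; "joint_vel": joint speeds; "joint_efforts": joint torques, N m; "position": TCP position; "tool_rot": TCP orientation; "ft_force": force on the tool from outside, world axes, zero at the start; "wrist_torque": the same for the moment, N m; "width": finger opening in mm; "grasp_force": force on a finger pad.
Only numpy, scipy, OpenCV 4.12 (cv2) and the standard library are available. Lean on these libraries where they do the work, as an engineer would, in place of code of your own. Each camera call takes 0.05 s, during which the arm holds its last target. There are 200 camera calls.

## Task

Two identical lever clamps stand on the woodturner's bench with their levers raised; one has a round wooden blank on its bed, the other bed is empty. Press the release button in the top of the grip of the clamp that holds the blank and, keeping it pressed, swing that lever fully down to its stop so that its foot clamps the blank, then let go. Leave the empty clamp's lever raised and keep the blank in its place on the bed.

Things in the scene. Friction and masses are not known exactly. Their poses are not given: they have to be found in the camera images.
- lever (a joint): Lever of the clamp with the blank, rad: 0 raised (37 deg above level), grows as the grip swings down, 0.72 down at its stop. Button out: locked, cannot pass 0.11. Button in 6.5 mm or more: free, but stiff; stays where left; about 5 N at the button swings it, 7 to 9 N near the stop. Past 0.61 it locks down when the button is let go. Level hinge 105 mm up. Black grip 130 long, 32 wide, 28 high.
- lever_button (a point): Centre of the top of that lever's release button: steel block 44 x 26 mm in the top of the grip, 12 mm proud of it, 4 mm when pressed (travel 8 mm, spring 2 to 5 N). Rides with button and lever. x: along the lever, away from the hinge; y: hinge axis; z: square out of the button. From the hinge axis it lies 200 mm along x, 26 mm along z (18 pressed). The grip ends 70 mm beyond it.
- blank: Round wooden blank, 90 mm across, 40 mm high, loose on the 12 mm thick grey bed plate of the clamp to be used, under its lever; origin at the centre of its underside, z up. A sprung rubber foot (30 mm across) under the lever comes down near the middle of its top.
- spare_lever (a joint): Lever of the other, identical clamp, whose bed is empty, in rad, same meaning (0 = raised). It stays raised.

How it is judged:
By the outcome, as a careful person would: the job done as asked, in the order asked, and still so for the second after the job is handed in, with the robot touching nothing.
It also fails if it takes over 34 s, if anything falls off the work surface, if the arm or the gripper's body presses on something with over 40 N, if the wrist force passes 120 N, or if a joint passes its speed limit or range.

## Working session

There is one attempt and no reset: what is moved stays moved. The work goes in short steps, Python scripts to look and compute and a tool call to move; the robot and the scene stay as the last step left them, time stands still between calls to the robot, and variables do not carry over. Pictures are saved under pics/ and viewed, at most 10 in all, crops included, and the job is handed in when it is done.

```bash
ls; mkdir -p pics
```

Run:
```python
from station import r, cams, get_obs
import cv2,numpy as np
o=get_obs();print(o)
ims=[]
for n in("side","top"):
    p,d=cams.read_camera(n);np.savez(f"{n}0.npz",p=p,d=d);c=cams.calibration(n);print(n,c)
    cv2.imwrite(f"pics/{n}0.png",p[:,:,::-1])
```

```text
pics
station.py
{'t': 0.0, 'q': array([-1.38301669e+00,  5.33758686e-02,  1.61427173e+00, -3.43878194e-05,
        1.47598834e+00, -1.18980642e-01]), 'joint_vel': array([1.71736063e-05, 6.27828566e-04, 5.24445588e-04, 1.46205251e-03,
       8.60906811e-04, 2.22381146e-03]), 'joint_efforts': array([-3.23190661e-04, -3.93682730e+01, -3.70180857e+01, -1.53599372e-04,
        7.20401396e-03, -1.32637197e-05]), 'position': array([ 188.62011683, -595.21713829,  230.0645273 ]), 'tool_rot': array([ 9.88259541e-01,  1.52781003e-01, -5.22419787e-05, -1.02045018e-03]), 'ft_force': array([ 0.62693784,  0.30948752, -0.83213678]), 'wrist_torque': array([ 0.01488902,  0.02310826, -0.00834744]), 'grasp_force': 0.0, 'width': 85.46029886524555}
side {'fx': 382.2816350214519, 'fy': 382.2816350214519, 'cx': 258.80827573853895, 'cy': 193.45993276924904, 'dist': array([0.02625072, 0.        , 0.        , 0.        , 0.        ]), 'R': array([[-0.99529966, -0.09576919, -0.01438196],
       [-0.05257766,  0.65908721, -0.75022639],
       [ 0.08132754, -0.7459439 , -0.6610246 ]]), 't': array([446.35881669, 151.93074568, 732.73339963])}
top {'fx': 445.62177090510187, 'fy': 445.62177090510187, 'cx': 259.9151167716672, 'cy': 198.54794579065876, 'dist': array([-0.00806827,  0.        ,  0.        ,  0.        ,  0.        ]), 'R': array([[-0.02330269, -0.99965967,  0.01172757],
       [-0.99321315,  0.02181215, -0.11424479],
       [ 0.1139501 , -0.01431019, -0.99338341]]), 't': array([ -5.73523802, 478.9951787 , 905.56015513])}
```

View pics/side0.png

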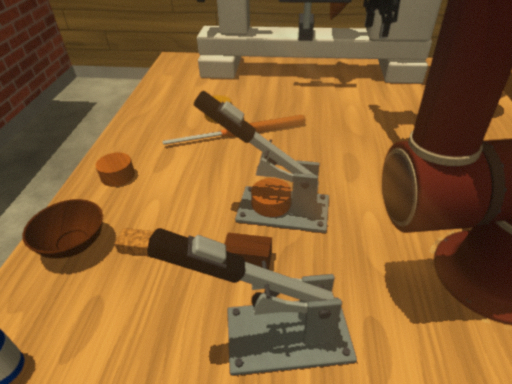

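View pics/top0.png

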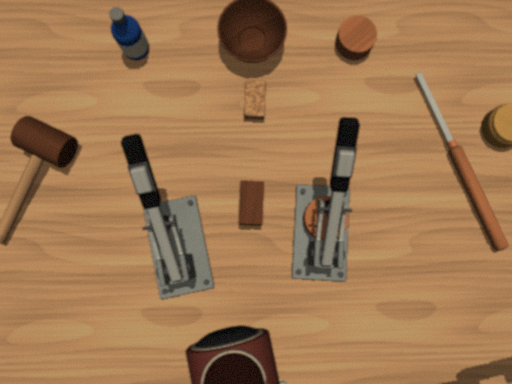

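The top view shows the right clamp (bed about (320,232)) holding the blank, with its button at about (345,162). The left clamp's bed is empty. In the side view, the clamp with the blank is the far one, with its grip running from (205,97) to (250,135).

Create h.py:
```python
import cv2,numpy as np
from station import r, cams, get_obs
def cloud(n,p,d):
    c=cams.calibration(n);K=np.array([[c["fx"],0,c["cx"]],[0,c["fy"],c["cy"]],[0,0,1]])
    v,u=np.mgrid[:384,:512];uv=np.stack([u,v],-1).reshape(-1,1,2).astype(float)
    q=cv2.undistortPoints(uv,K,np.array(c["dist"])).reshape(384,512,2)
    X=np.dstack([q*d[...,None],d])
    return (X-c["t"])@c["R"]
```

Run:
```python
from h import *
np.set_printoptions(precision=1,suppress=True)
P={}
for n in("side","top"):
    z=np.load(n+"0.npz");p,d=z["p"],z["d"];X=P[n]=cloud(n,p,d)
    if n=="top":
        for v in range(116,192,4):
            print(v,[(u,p[v,u].tolist(),X[v,u].round().tolist()) for u in range(334,358,6)])
z=np.load("top0.npz");cv2.imwrite("pics/c.png",cv2.hconcat([cv2.resize(z["p"][100:290,285:375,::-1],None,fx=3,fy=3,interpolation=2),cv2.resize(np.load("side0.npz")["p"][80:240,190:340,::-1],(450,570),interpolation=2)]))
```

```text
116 [(334, [177, 132, 87], [662.0, -185.0, -1.0]), (340, [172, 128, 84], [660.0, -197.0, 4.0]), (346, [162, 122, 81], [661.0, -212.0, -1.0]), (352, [168, 123, 82], [661.0, -224.0, 1.0])]
120 [(334, [187, 142, 97], [652.0, -184.0, 1.0]), (340, [58, 41, 26], [574.0, -144.0, 266.0]), (346, [25, 23, 25], [572.0, -151.0, 275.0]), (352, [24, 22, 24], [571.0, -161.0, 275.0])]
124 [(334, [178, 128, 84], [643.0, -184.0, 2.0]), (340, [26, 19, 12], [566.0, -142.0, 273.0]), (346, [23, 23, 23], [565.0, -151.0, 276.0]), (352, [24, 22, 22], [565.0, -160.0, 275.0])]
128 [(334, [179, 132, 85], [634.0, -183.0, 2.0]), (340, [10, 8, 10], [560.0, -142.0, 270.0]), (346, [15, 16, 12], [559.0, -151.0, 272.0]), (352, [18, 17, 15], [559.0, -160.0, 273.0])]
132 [(334, [186, 145, 97], [625.0, -183.0, 1.0]), (340, [0, 0, 0], [555.0, -143.0, 266.0]), (346, [25, 27, 24], [554.0, -152.0, 267.0]), (352, [16, 17, 15], [554.0, -161.0, 267.0])]
136 [(334, [183, 139, 92], [617.0, -183.0, -1.0]), (340, [20, 22, 17], [549.0, -143.0, 264.0]), (346, [7, 5, 1], [549.0, -152.0, 264.0]), (352, [15, 20, 17], [548.0, -162.0, 266
[... 1760 characters left out ...]
 219.0]), (340, [74, 74, 65], [491.0, -148.0, 223.0]), (346, [89, 88, 77], [489.0, -156.0, 232.0]), (352, [156, 120, 82], [527.0, -218.0, 0.0])]
180 [(334, [11, 15, 9], [486.0, -139.0, 215.0]), (340, [19, 14, 19], [486.0, -149.0, 215.0]), (346, [13, 12, 12], [485.0, -159.0, 215.0]), (352, [186, 139, 93], [518.0, -219.0, -3.0])]
184 [(334, [17, 14, 17], [480.0, -140.0, 211.0]), (340, [14, 18, 16], [479.0, -149.0, 213.0]), (346, [17, 15, 17], [479.0, -159.0, 214.0]), (352, [174, 128, 87], [509.0, -218.0, -1.0])]
188 [(334, [17, 11, 13], [473.0, -140.0, 209.0]), (340, [17, 17, 13], [473.0, -150.0, 207.0]), (346, [14, 15, 17], [473.0, -161.0, 206.0]), (352, [172, 125, 84], [500.0, -217.0, 1.0])]
```

View pics/c.png

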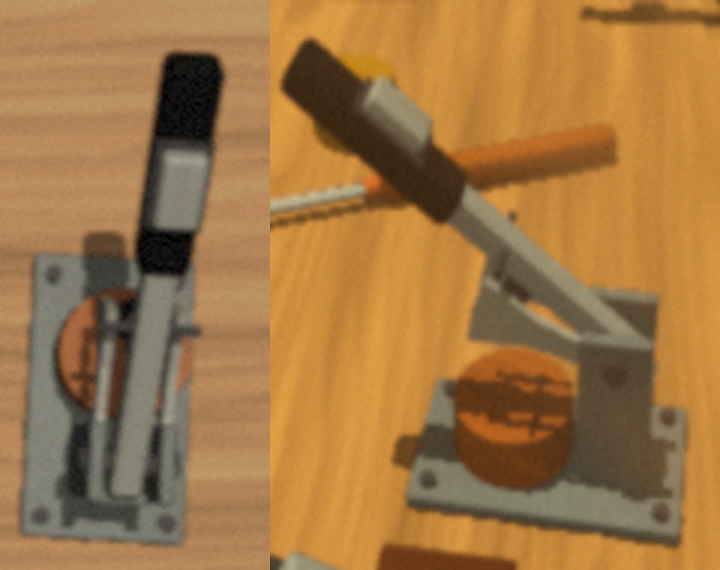

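The crop confirms it: the button is the pale block in the black grip at top view (345,162), and the blank sits under this lever. Next I'll fit the geometry from both views.

Run:
```python
from h import *
np.set_printoptions(precision=2,suppress=True)
from scipy.ndimage import label
for n in("side","top"):
    z=np.load(n+"0.npz");p,d=z["p"].astype(int),z["d"];X=cloud(n,p,d);g=p.sum(2)
    box=(X[...,0]>420)&(X[...,0]<600)&(X[...,1]>-200)&(X[...,1]<-110)&(X[...,2]>195)
    sp=p.max(2)-p.min(2)
    b=box&(g>270)&(sp<45)&(X[...,0]>480)&(X[...,0]<540)&(X[...,2]>228)
    G=box&(g<90)
    print(n,b.sum(),G.sum())
    A=X[b]
    m=A.mean(0);print("button mean",m,A.min(0),A.max(0))
    w,V=np.linalg.eigh(np.cov(A.T));print(np.sqrt(w),"\n",V.T)
    r_=cv2.minAreaRect(A[:,:2].astype(np.float32));print("rect",r_)
    B=X[G];print("grip",B.mean(0),B.min(0),B.max(0));w,V=np.linalg.eigh(np.cov(B.T));print(np.sqrt(w),V.T[2])
    # bed plate
    e=(X[...,2]>5)&(X[...,2]<19)&(X[...,0]>300)&(X[...,0]<500)&(X[...,1]>-240)&(X[...,1]<-60)&(sp<40)
    print("bed",cv2.minAreaRect(X[e][:,:2].astype(np.float32)),np.median(X[e][:,2]))
    k=(X[...,2]>40)&(X[...,2]<62)&(X[...,0]>350)&(X[...,0]<500)&(X[...,1]>-240)&(X[...,1]<-60)&(p[...,0]-p[...,2]>50)
    print("blank",k.sum(),X[k].min(0),X[k].max(0),np.median(X[k][:,2]))
```

```text
side 172 0
button mean [ 509.92 -142.85  246.23] [ 491.13 -161.5   232.07] [ 530.57 -134.65  257.94]
[ 2.37  5.62 11.98] 
 [[ 0.52 -0.25 -0.82]
 [ 0.2   0.97 -0.17]
 [-0.83  0.08 -0.55]]
rect ((510.9307861328125, -146.59390258789062), (22.39053726196289, 41.141685485839844), 79.03614807128906)<stdin>:15: RuntimeWarning: Mean of empty slice.
  ret = um.true_divide(
Traceback (most recent call last):
ValueError: zero-size array to reduction operation minimum which has no identity
```

Run:
```python
from h import *
np.set_printoptions(precision=2,suppress=True)
for n in("side","top"):
    z=np.load(n+"0.npz");p,d=z["p"].astype(int),z["d"];X=cloud(n,p,d);g=p.sum(2)
    box=(X[...,0]>420)&(X[...,0]<600)&(X[...,1]>-200)&(X[...,1]<-110)&(X[...,2]>195)
    sp=p.max(2)-p.min(2)
    b=box&(g>300)&(sp<45)&(X[...,0]>480)&(X[...,0]<540)&(X[...,2]>228)
    G=box&(g<(90 if n=="top" else 150))
    for nm,M in(("button",b),("grip",G)):
        A=X[M];w,V=np.linalg.eigh(np.cov(A.T))
        print(n,nm,len(A),A.mean(0),A.min(0),A.max(0),np.sqrt(w),V.T[2]);print(" rect",cv2.minAreaRect(A[:,:2].astype(np.float32)))
    e=(X[...,2]>6)&(X[...,2]<18)&(X[...,0]>290)&(X[...,0]<500)&(X[...,1]>-240)&(X[...,1]<-60)&(sp<40)
    print("bed",e.sum(),cv2.minAreaRect(X[e][:,:2].astype(np.float32)),np.median(X[e][:,2]))
    k=(X[...,2]>40)&(X[...,2]<62)&(X[...,0]>350)&(X[...,0]<500)&(X[...,1]>-240)&(X[...,1]<-60)&(p[...,0]-p[...,2]>50)
    print("blank",k.sum(),X[k].min(0),X[k].max(0),np.median(X[k][:,2]))
```

```text
side button 140 [ 509.45 -143.83  247.02] [ 491.83 -161.5   233.89] [ 529.59 -135.85  257.94] [ 1.83  5.56 11.9 ] [-0.83  0.07 -0.56]
 rect ((510.6311950683594, -147.72698974609375), (22.32747459411621, 40.114444732666016), 82.23847961425781)
side grip 840 [ 526.8  -139.49  235.58] [ 469.66 -161.93  195.19] [ 577.93 -130.51  275.39] [ 4.06  8.32 37.72] [-0.79  0.07 -0.6 ]
 rect ((523.8966674804688, -145.79498291015625), (26.612751007080078, 107.19160461425781), 85.55823516845703)
bed 1150 ((406.3080749511719, -137.82640075683594), (111.62794494628906, 192.560302734375), 84.91976165771484) 11.685170741490783
blank 983 [ 392.24 -193.32   40.1 ] [ 479.49 -102.33   54.59] 51.645328446705214
top button 373 [ 508.66 -152.92  248.29] [ 490.25 -168.87  233.87] [ 528.89 -140.05  261.64] [ 2.48  7.04 12.56] [-0.83  0.07 -0.55]
 rect ((509.0565185546875, -154.84365844726562), (27.031755447387695, 38.87860107421875), 83.68559265136719)
top grip 703 [ 530.61 -152.01  249.5 ] [ 469.61 -168.93  201.36] [ 576.44 -134.42  278.33] [ 2.17  8.13 44.15] [-0.8   0.07 -0.59]
 rect ((522.6952514648438, -151.83120727539062), (28.458284378051758, 106.60256958007812), 84.87251281738281)
bed 2093 ((405.5030517578125, -143.15237426757812), (114.65985107421875, 196.46751403808594), 85.47077941894531) 12.401477686597806
blank 392 [ 394.95 -193.27   47.62] [ 474.25 -104.89   57.02] 52.452024059401964
```

Create g.py:
```python
# usage: g.py lever height [along] : shift from the pose now to the pose square over the button
import sys
from h import *
from scipy.spatial.transform import Rotation as Rt
H=np.array([366,-140.5,105.]);YAW=-np.radians(5)
def plan(lev,h,along=0):
    a=np.radians(37)-lev
    L=Rt.from_euler("z",YAW)*Rt.from_euler("y",-a)   # lever frame
    P=H+L.apply([200+along,0,h]); T=L*Rt.from_euler("x",np.pi)
    o=get_obs();C=Rt.from_quat(o["tool_rot"])
    s=C.inv().apply(P-o["position"]);rv=(C.inv()*T).as_rotvec()
    loc=L.inv().apply(o["position"]-H)
    print("target",P.round(1),"shift",s.round(1),"rot",rv.round(3),"tool in that lever frame",loc.round(1),"F",L.inv().apply(o["ft_force"]).round(1),"t",round(o["t"],2))
if __name__=="__main__":
    v=[float(x) for x in sys.argv[1:]]; plan(*v)
```

```bash
python3 g.py 0 76
```

```text
target [ 479.6 -150.4  286.1] shift [ 411.7 -336.3  -55.2] rot [-0.129  0.637  0.38 ] tool in that lever frame [ -34.1 -468.5  182.5] F [-0.4 -0.6 -0.4] t 0.1
```

Units first: shifts go in shares of 300 mm and turns go in shares of 2 pi rad. So 150 mm is 0.5, 120 mm is 0.4, 0.3 rad is 0.0477.

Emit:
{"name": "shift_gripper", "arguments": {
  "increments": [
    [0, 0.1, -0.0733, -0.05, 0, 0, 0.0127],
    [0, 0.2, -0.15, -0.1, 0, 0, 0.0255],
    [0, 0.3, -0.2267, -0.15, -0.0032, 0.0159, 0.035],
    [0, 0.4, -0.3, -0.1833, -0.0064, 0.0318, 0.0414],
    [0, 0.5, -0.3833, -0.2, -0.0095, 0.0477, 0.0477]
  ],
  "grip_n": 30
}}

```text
refused: increments: the value is too long (schema: maxItems 1). Nothing was moved.
```

Nothing moved. I misread the format; it is a list holding one list of rows, three levels of brackets. Resending.

Emit:
{"name": "shift_gripper", "arguments": {
  "increments": [
    [[0, 0.1, -0.0733, -0.05, 0, 0, 0.0127], [0, 0.2, -0.15, -0.1, 0, 0, 0.0255], [0, 0.3, -0.2267, -0.15, -0.0032, 0.0159, 0.035], [0, 0.4, -0.3, -0.1833, -0.0064, 0.0318, 0.0414], [0, 0.5, -0.3833, -0.2, -0.0095, 0.0477, 0.0477]]
  ],
  "grip_n": 30
}}

```text
t: 0.52
position: [298.6, -440.4, 293.6]
tool_rot: [0.988, 0.002, 0.155, 0.008]
ft_force: [-0.1, 0.9, 0.7]
width: 25.3
grasp_force: 0.0
```

```bash
python3 g.py 0 76
```

```text
target [ 479.6 -150.4  286.1] shift [ 171.7 -289.9   58. ] rot [-0.026  0.335  0.086] tool in that lever frame [  80.7 -304.6  175.3] F [0.2 0.9 0.7] t 0.52
```

To row units: -170 mm is -0.5667, -140 mm is -0.4667, 0.27 rad is 0.043.

Emit:
{"name": "shift_gripper", "arguments": {
  "increments": [
    [[0, 0.0667, -0.1167, 0.0167, 0, 0.0127, 0.0032], [0, 0.1333, -0.2333, 0.0333, 0, 0.0255, 0.0064], [0, 0.2, -0.35, 0.05, -0.0016, 0.035, 0.0095], [0, 0.2667, -0.4667, 0.0667, -0.0032, 0.0398, 0.0111], [0, 0.3333, -0.5667, 0.0833, -0.0032, 0.043, 0.0127]]
  ]
}}

```text
t: 0.93
position: [399.3, -268.5, 293.9]
tool_rot: [0.958, -0.039, 0.284, 0.01]
ft_force: [-0.0, -0.1, 0.1]
width: 0.2
grasp_force: 0.0
```

Emit:
{"name": "shift_gripper", "arguments": {
  "increments": [
    [[0, 0, 0, 0, 0, 0, 0], [0, 0, 0, 0, 0, 0, 0]]
  ]
}}

```text
t: 1.1
position: [399.9, -268.8, 294.7]
tool_rot: [0.958, -0.036, 0.283, 0.01]
ft_force: [0.0, -0.4, 0.2]
width: 0.0
grasp_force: 0.0
```

```bash
python3 g.py 0 66
```

```text
target [ 485.6 -151.   278.1] shift [  55.1 -123.9   55.8] rot [-0.008  0.071  0.01 ] tool in that lever frame [ 150.1 -124.9  124.5] F [ 0.2 -0.4  0.1] t 1.1
```

To row units: -123.9 mm is -0.413, -93 mm is -0.31, 0.071 rad is 0.0113.

Emit:
{"name": "shift_gripper", "arguments": {
  "increments": [
    [[0, 0.0467, -0.1033, 0.0467, 0, 0.0048, 0], [0, 0.0933, -0.2067, 0.0933, -0.0008, 0.0095, 0.0008], [0, 0.14, -0.31, 0.14, -0.0013, 0.0113, 0.0016], [0, 0.1833, -0.413, 0.186, -0.0013, 0.0113, 0.0016], [0, 0.1833, -0.413, 0.186, -0.0013, 0.0113, 0.0016]]
  ]
}}

```text
t: 1.52
position: [487.1, -147.9, 276.8]
tool_rot: [0.948, -0.04, 0.316, 0.011]
ft_force: [0.0, 0.1, -0.9]
width: -0.1
grasp_force: 0.0
```

Emit:
{"name": "shift_gripper", "arguments": {
  "increments": [
    [[0, 0, 0, 0, 0, 0, 0], [0, 0, 0, 0, 0, 0, 0]]
  ]
}}

```text
t: 1.68
position: [485.3, -154.0, 278.2]
tool_rot: [0.947, -0.044, 0.317, 0.014]
ft_force: [-0.4, -0.2, -0.5]
width: -0.1
grasp_force: 0.0
```

```bash
python3 g.py 0 36
```

Run:
```python
from h import *
a=[]
for n in("side","top","wrist"):
    p,d=cams.read_camera(n);np.savez(f"{n}1.npz",p=p,d=d);a.append(p[:,:,::-1])
cv2.imwrite("pics/m1.png",cv2.vconcat([cv2.hconcat([cv2.resize(a[0][60:240,160:400],(400,300)),cv2.resize(a[1][100:280,240:480],(400,300))]),cv2.hconcat([cv2.resize(a[2],(400,300)),cv2.resize(a[2],(400,300))])]))
```

```text
target [ 503.5 -152.5  254.1] shift [-0.1 -3.1 30.1] rot [ 0.002  0.001 -0.004] tool in that lever frame [200.1  -3.   66.1] F [-0.6 -0.3 -0.2] t 1.68
```

View pics/m1.png

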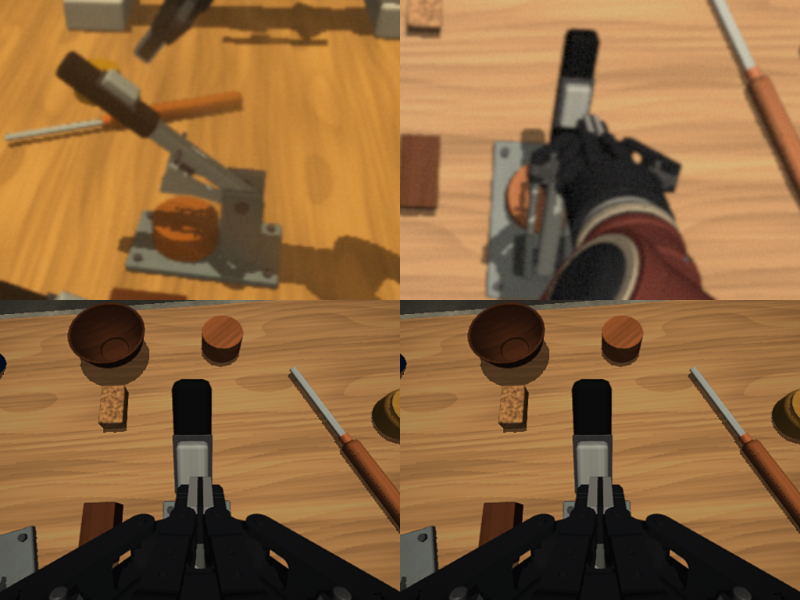

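The fingers hang square over the grip, slightly right of the button's centre (wrist view 201 against 192). I'll measure the button again from the wrist camera.

Run:
```python
from h import *
import g
from scipy.spatial.transform import Rotation as Rt
np.set_printoptions(precision=1,suppress=True)
g.plan(0,36)
o=get_obs();p,d=cams.read_camera("wrist");c=cams.calibration("wrist")
K=np.array([[c["fx"],0,c["cx"]],[0,c["fy"],c["cy"]],[0,0,1]])
v,u=np.mgrid[:384,:512]
q=cv2.undistortPoints(np.stack([u,v],-1).reshape(-1,1,2).astype(float),K,np.array(c["dist"])).reshape(384,512,2)
X=np.dstack([q*d[...,None],d]);M=np.array(c["tool_from_camera"]);T=X@M[:3,:3].T+M[:3,3]
W=Rt.from_quat(o["tool_rot"]).apply(T.reshape(-1,3)).reshape(T.shape)+o["position"]
L=Rt.from_euler("z",g.YAW)*Rt.from_euler("y",-np.radians(37))
l=L.inv().apply((W-g.H).reshape(-1,3)).reshape(T.shape)
p=p.astype(int)
b=(l[...,0]>170)&(l[...,0]<240)&(abs(l[...,1])<40)&(l[...,2]>18)&(l[...,2]<34)&(p.sum(2)>270)&(p.max(2)-p.min(2)<45)
A=l[b];print(b.sum(),A.min(0),A.max(0),np.percentile(A,[2,50,98],axis=0))
G=(l[...,0]>180)&(l[...,0]<290)&(abs(l[...,1])<40)&(l[...,2]>0)&(l[...,2]<25)&(p.sum(2)<100)
A=l[G];print(G.sum(),np.percentile(A,[2,50,98],axis=0))
for x in(225,235,245,255,265):
    s=A[abs(A[:,0]-x)<4];print(x,np.percentile(s[:,1],[2,98]),np.median(s[:,2]))
```

```text
target [ 503.5 -152.5  254.1] shift [-0.2 -4.3 30.6] rot [ 0. -0. -0.] tool in that lever frame [200.2  -4.2  66.6] F [ 0.1 -0.2  0.4] t 1.83
1814 [181.7 -10.4  18.4] [216.8  13.6  30.9] [[184.7  -9.7  21. ]
 [203.8   2.6  28.9]
 [216.4  12.9  30.2]]
3375 [[222.1 -12.7  11.3]
 [243.8   1.5  16.8]
 [263.4  16.2  18.5]]
225 [-13.3  16.3] 16.865777069462666
235 [-12.8  15.9] 16.853652540960717
245 [-12.9  16.1] 16.891259309418704
255 [-13.2  16.3] 16.871764566134186
265 [-10.8  14.2] 13.730241540482478
```

To row units: 29 mm is 0.0967, 28 mm is 0.0933.

```bash
sed -i 's/^H=.*/H=np.array([365,-139.,106.])/' g.py
```

Emit:
{"name": "shift_gripper", "arguments": {
  "increments": [
    [[0, -0.0033, -0.0183, 0.0267, 0, 0, 0], [0, -0.0033, -0.0183, 0.06, 0, 0, 0], [0, -0.0033, -0.0183, 0.0933, 0, 0, 0], [0, -0.0033, -0.0183, 0.0967, 0, 0, 0], [0, -0.0033, -0.0183, 0.0967, 0, 0, 0]]
  ]
}}

```text
t: 2.3
position: [502.4, -148.6, 252.6]
tool_rot: [0.948, -0.043, 0.316, 0.013]
ft_force: [0.5, 0.8, 0.4]
width: 0.1
grasp_force: 0.0
```

```bash
python3 g.py 0 26
```

Emit:
{"name": "shift_gripper", "arguments": {
  "increments": [
    [[0, 0, 0, 0.0067, 0, 0, 0], [0, 0, 0, 0.0133, 0, 0, 0], [0, 0, 0, 0.02, 0, 0, 0], [0, 0, 0, 0.0267, 0, 0, 0], [0, 0, 0, 0.0267, 0, 0, 0]]
  ]
}}

```text
t: 2.72
position: [507.6, -149.5, 248.4]
tool_rot: [0.947, -0.043, 0.317, 0.014]
ft_force: [-1.9, 0.7, 0.3]
width: -0.4
grasp_force: 0.8Traceback (most recent call last):
```

```bash
python3 g.py 0 18
```

```text
  File "g.py", line 15, in <module>
    v=[float(x) for x in sys.argv[1:]]; plan(*v)
                                        ~~~~^^^^
  File "g.py", line 8, in plan
    L=Rt.from_euler("z",YAW)*Rt.from_euler("y",-a)   # lever frame
                        ^^^
NameError: name 'YAW' is not defined
Traceback (most recent call last):
  File "g.py", line 15, in <module>
    v=[float(x) for x in sys.argv[1:]]; plan(*v)
                                        ~~~~^^^^
  File "g.py", line 8, in plan
    L=Rt.from_euler("z",YAW)*Rt.from_euler("y",-a)   # lever frame
                        ^^^
NameError: name 'YAW' is not defined
```

To row units: 6 mm is 0.02, 5 mm is 0.0167.

```bash
sed -i 's/^H=.*/H=np.array([365,-139.,106.]);YAW=-np.radians(5)/' g.py; python3 g.py 0 18
```

```text
target [ 513.3 -152.   240.7] shift [0.1 2.  9.7] rot [ 0.001 -0.001 -0.004] tool in that lever frame [199.9   2.   27.7] F [-1.4  0.5  1.4] t 2.72
```

Emit:
{"name": "shift_gripper", "arguments": {
  "increments": [
    [[0, 0, 0, 0.0067, 0, 0, 0], [0, 0, 0, 0.0133, 0, 0, 0], [0, 0, 0, 0.0167, 0, 0, 0], [0, 0, 0, 0.02, 0, 0, 0], [0, 0, 0, 0.02, 0, 0, 0]]
  ]
}}

```text
t: 3.13
position: [511.2, -149.8, 243.9]
tool_rot: [0.947, -0.043, 0.317, 0.014]
ft_force: [-1.6, 1.0, 3.1]
width: -0.1
grasp_force: 1.9
```

```bash
python3 g.py 0 18
```

```text
target [ 513.3 -152.   240.7] shift [-0.1  2.   3.9] rot [ 0.001 -0.001 -0.004] tool in that lever frame [200.1   2.   21.9] F [0.5 0.8 3.5] t 3.13
```

To row units: 4 mm is 0.0133, 3 mm is 0.01.

Emit:
{"name": "shift_gripper", "arguments": {
  "increments": [
    [[0, 0, 0, 0.0033, 0, 0, 0], [0, 0, 0, 0.0067, 0, 0, 0], [0, 0, 0, 0.01, 0, 0, 0], [0, 0, 0, 0.0133, 0, 0, 0], [0, 0, 0, 0.0133, 0, 0, 0]]
  ]
}}

```text
t: 3.55
position: [513.8, -150.1, 240.9]
tool_rot: [0.947, -0.043, 0.318, 0.014]
ft_force: [-0.7, 0.1, 4.0]
width: -0.1
grasp_force: 2.0
```

```bash
python3 g.py 0 18
```

```text
target [ 513.3 -152.   240.7] shift [-0.3  1.9 -0.1] rot [ 0.002 -0.002 -0.004] tool in that lever frame [200.3   1.9  17.9] F [1.9 0.  3.6] t 3.55
```

Emit:
{"name": "shift_gripper", "arguments": {
  "increments": [
    [[0, 0, 0, 0.0033, 0, 0, 0], [0, 0, 0, 0.0067, 0, 0, 0], [0, 0, 0, 0.01, 0, 0, 0], [0, 0, 0, 0.01, 0, 0, 0]]
  ]
}}

```text
t: 3.88
position: [515.6, -150.3, 238.4]
tool_rot: [0.947, -0.043, 0.318, 0.014]
ft_force: [-0.2, 1.0, 5.3]
width: -0.2
grasp_force: 2.0
```

```bash
python3 g.py 0 18; python3 g.py 0.15 17
```

```text
target [ 513.3 -152.   240.7] shift [-0.3  1.9 -3.1] rot [ 0.002 -0.002 -0.004] tool in that lever frame [200.3   1.9  14.9] F [2.9 1.  4.4] t 3.88
target [ 532.2 -153.6  216.1] shift [-0.   1.8 28. ] rot [ 0.001 -0.152 -0.004] tool in that lever frame [195.8   1.9  44.6] F [2.2 1.  4.8] t 3.88
```

To row units: 28 mm is 0.0933, 23 mm is 0.0767, -0.152 rad is -0.0242.

Emit:
{"name": "shift_gripper", "arguments": {
  "increments": [
    [[0, 0, 0, 0.02, 0, -0.0048, 0], [0, 0.001, 0, 0.04, 0, -0.0095, 0], [0, 0.0013, 0, 0.0583, 0, -0.0143, 0], [0, 0.001, 0, 0.0767, 0, -0.0191, 0], [0, 0, 0, 0.0933, 0, -0.0242, 0]]
  ]
}}

```text
t: 4.3
position: [532.3, -151.8, 215.5]
tool_rot: [0.969, -0.044, 0.244, 0.011]
ft_force: [0.4, 0.6, 4.1]
width: 0.1
grasp_force: 2.0
```

```bash
python3 g.py 0.15 17; python3 g.py 0.3 17
```

```text
target [ 532.2 -153.6  216.1] shift [ 0.3  1.9 -0.5] rot [ 0.001  0.003 -0.004] tool in that lever frame [199.7   1.9  16.5] F [2.3 0.6 3.4] t 4.3
target [ 546.7 -154.9  189.8] shift [ 0.7  1.8 29.6] rot [ 0.001 -0.147 -0.004] tool in that lever frame [195.    1.9  46.2] F [1.7 0.6 3.7] t 4.3
```

To row units: 29.6 mm is 0.0987, 24 mm is 0.08, -0.147 rad is -0.0234.

Emit:
{"name": "shift_gripper", "arguments": {
  "increments": [
    [[0, 0.001, 0, 0.02, 0, -0.0048, 0], [0, 0.002, 0, 0.04, 0, -0.0095, 0], [0, 0.0027, 0, 0.06, 0, -0.0143, 0], [0, 0.003, 0, 0.08, 0, -0.0191, 0], [0, 0.0023, 0, 0.0987, 0, -0.0234, 0]]
  ]
}}

```text
t: 4.72
position: [546.7, -153.0, 189.3]
tool_rot: [0.984, -0.045, 0.172, 0.007]
ft_force: [-0.3, 0.2, 4.2]
width: 0.3
grasp_force: 1.9
```

```bash
python3 g.py 0.3 17; python3 g.py 0.45 17
```

```text
target [ 546.7 -154.9  189.8] shift [ 0.4  1.9 -0.3] rot [ 0.     0.001 -0.004] tool in that lever frame [199.6   1.9  16.7] F [1.1 0.2 4.1] t 4.72
target [ 557.1 -155.8  161.6] shift [ 0.7  1.9 29.7] rot [ 0.    -0.149 -0.004] tool in that lever frame [194.9   1.9  46.3] F [0.5 0.2 4.2] t 4.72
```

Run:
```python
from h import *
a=[cams.read_camera(n)[0][:,:,::-1] for n in("side","wrist")]
cv2.imwrite("pics/m2.png",cv2.hconcat([cv2.resize(a[0][60:240,160:400],(400,300)),cv2.resize(a[1],(400,300))]))
```

```text
(no output)
```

View pics/m2.png

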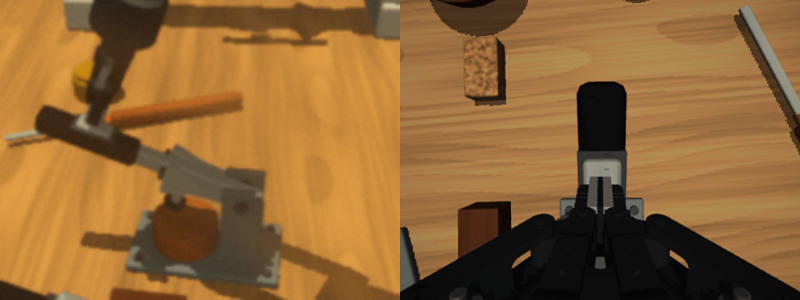

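The lever is swinging down with the button pressed. The fingertips are centred on the button (602,185), and the foot is nearing the blank.

To row units: 29.7 mm is 0.099, 24 mm is 0.08, -0.149 rad is -0.0237.

Emit:
{"name": "shift_gripper", "arguments": {
  "increments": [
    [[0, 0.001, 0, 0.02, 0, -0.0048, 0], [0, 0.002, 0, 0.04, 0, -0.0095, 0], [0, 0.0027, 0, 0.06, 0, -0.0143, 0], [0, 0.003, 0, 0.08, 0, -0.0191, 0], [0, 0.0023, 0, 0.099, 0, -0.0237, 0]]
  ]
}}

```text
t: 5.23
position: [556.1, -153.7, 161.2]
tool_rot: [0.994, -0.045, 0.097, 0.004]
ft_force: [-2.0, 1.0, 3.4]
width: -0.0
grasp_force: 1.8
```

```bash
python3 g.py 0.45 17
```

```text
target [ 557.1 -155.8  161.6] shift [ 1.2  2.  -0.2] rot [-0.001  0.001 -0.004] tool in that lever frame [198.8   2.   16.8] F [-1.4  0.9  3.8] t 5.23
```

Emit:
{"name": "shift_gripper", "arguments": {
  "increments": [
    [[0, 0.001, 0, 0.02, 0, -0.0048, 0], [0, 0.002, 0, 0.04, 0, -0.0095, 0], [0, 0.0027, 0, 0.06, 0, -0.0143, 0], [0, 0.003, 0, 0.08, 0, -0.0191, 0], [0, 0.0023, 0, 0.099, 0, -0.0237, 0]]
  ]
}}

```text
t: 5.65
position: [562.3, -154.2, 132.1]
tool_rot: [0.999, -0.045, 0.022, 0.0]
ft_force: [-2.8, 0.5, 3.3]
width: -0.0
grasp_force: 2.0
```

```bash
python3 g.py 0.6 17; python3 g.py 0.68 17
```

```text
target [ 563.3 -156.3  132.1] shift [1.2 2.  0. ] rot [-0.001  0.001 -0.004] tool in that lever frame [198.8   2.   17. ] F [-2.7  0.3  3.5] t 5.65
target [ 564.7 -156.5  116.1] shift [ 1.9  2.  16.1] rot [-0.002 -0.079 -0.004] tool in that lever frame [196.8   2.   32.9] F [-3.   0.3  3.2] t 5.65
```

To row units: 16.1 mm is 0.0537, 12 mm is 0.04, -0.079 rad is -0.0126.

Emit:
{"name": "shift_gripper", "arguments": {
  "increments": [
    [[0, 0.002, 0, 0.0133, 0, -0.0032, 0], [0, 0.004, 0, 0.0267, 0, -0.0064, 0], [0, 0.0053, 0, 0.04, 0, -0.0095, 0], [0, 0.0063, 0, 0.0537, 0, -0.0126, 0], [0, 0.0063, 0, 0.0537, 0, -0.0126, 0]]
  ]
}}

```text
t: 6.07
position: [565.8, -154.7, 116.4]
tool_rot: [0.999, -0.045, -0.017, -0.001]
ft_force: [-4.0, 0.7, 4.1]
width: -0.2
grasp_force: 2.3
```

```bash
python3 g.py 0.68 17; python3 g.py 0.72 16
```

```text
target [ 564.7 -156.5  116.1] shift [-0.9  1.9  0.3] rot [-0.001 -0.001 -0.004] tool in that lever frame [201.    1.9  17.3] F [-4.2  0.3  3.9] t 6.07
target [ 564.9 -156.5  107.1] shift [-0.5  1.9  9.3] rot [-0.002 -0.041 -0.004] tool in that lever frame [200.1   1.9  25.4] F [-4.4  0.3  3.8] t 6.07
```

To row units: 9 mm is 0.03, 8 mm is 0.0267, -0.041 rad is -0.0065.

Emit:
{"name": "shift_gripper", "arguments": {
  "increments": [
    [[0, -0.001, 0, 0.0067, 0, -0.0016, 0], [0, -0.002, 0, 0.0133, 0, -0.0032, 0], [0, -0.0033, 0, 0.02, 0, -0.0048, 0], [0, -0.0033, 0, 0.0267, 0, -0.0065, 0], [0, -0.0033, 0, 0.03, 0, -0.0065, 0]]
  ]
}}

```text
t: 6.48
position: [566.1, -154.7, 109.5]
tool_rot: [0.998, -0.045, -0.035, -0.002]
ft_force: [-1.5, 1.6, 9.8]
width: -0.2
grasp_force: 4.3
```

```bash
python3 g.py 0.72 16
```

```text
target [ 564.9 -156.5  107.1] shift [-0.9  1.9  2.4] rot [-0.001 -0.005 -0.004] tool in that lever frame [200.9   1.9  18.5] F [-2.4  1.5  9.7] t 6.48
```

Emit:
{"name": "shift_gripper", "arguments": {
  "increments": [
    [[0, 0, 0, 0.0033, 0, 0, 0], [0, 0, 0, 0.0067, 0, 0, 0], [0, 0, 0, 0.01, 0, 0, 0], [0, 0, 0, 0.01, 0, 0, 0]]
  ]
}}

```text
t: 6.82
position: [566.2, -154.8, 108.5]
tool_rot: [0.998, -0.045, -0.034, -0.002]
ft_force: [-4.3, 2.9, 14.8]
width: -0.3
grasp_force: 7.2
```

```bash
python3 g.py 0.72 16
```

```text
target [ 564.9 -156.5  107.1] shift [-1.   1.8  1.4] rot [-0.001 -0.006 -0.004] tool in that lever frame [201.    1.8  17.4] F [-5.6  2.5 14.4] t 6.82
```

To row units: 4 mm is 0.0133, 3 mm is 0.01.

Emit:
{"name": "shift_gripper", "arguments": {
  "increments": [
    [[0, 0, 0, 0.0033, 0, 0, 0], [0, 0, 0, 0.0067, 0, 0, 0], [0, 0, 0, 0.01, 0, 0, 0], [0, 0, 0, 0.0133, 0, 0, 0], [0, 0, 0, 0.0133, 0, 0, 0]]
  ]
}}

```text
t: 7.23
position: [566.4, -154.9, 108.1]
tool_rot: [0.998, -0.045, -0.034, -0.002]
ft_force: [-10.7, 5.0, 29.8]
width: -0.1
grasp_force: 14.4
```

```bash
python3 g.py 0.72 16
```

Run:
```python
from h import *
a=[cams.read_camera(n)[0][:,:,::-1] for n in("side","wrist")]
cv2.imwrite("pics/m3.png",cv2.hconcat([cv2.resize(a[0][60:240,160:400],(400,300)),cv2.resize(a[1],(400,300))]))
```

```text
target [ 564.9 -156.5  107.1] shift [-1.3  1.8  1.1] rot [-0.001 -0.006 -0.004] tool in that lever frame [201.3   1.8  17.1] F [-13.3   4.1  28.9] t 7.23
```

View pics/m3.png

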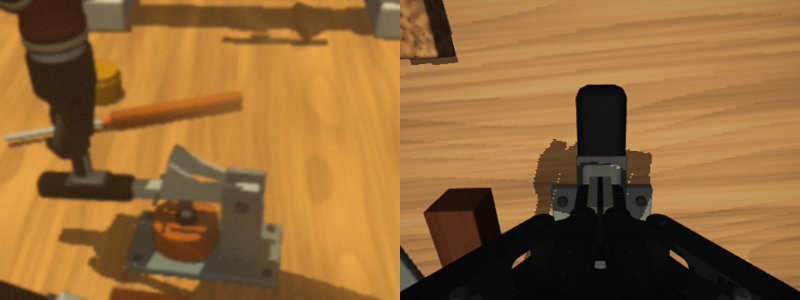

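The lever is level at its stop, pushing back with 29 N and no further travel, and the foot is on the blank. I'll let go.

To row units: -70 mm is -0.2333, -40 mm is -0.1333.

Emit:
{"name": "shift_gripper", "arguments": {
  "increments": [
    [[0, 0, 0, -0.0167, 0, 0, 0], [0, 0, 0, -0.0367, 0, 0, 0], [0, 0, 0, -0.0667, 0, 0, 0], [0, 0, 0, -0.1333, 0, 0, 0], [0, 0, 0, -0.2333, 0, 0, 0]]
  ]
}}

```text
t: 7.75
position: [567.0, -154.1, 167.5]
tool_rot: [0.998, -0.045, -0.039, -0.004]
ft_force: [-0.4, -0.0, -0.1]
width: -0.4
grasp_force: 0.0
```

Emit:
{"name": "shift_gripper", "arguments": {
  "increments": [
    [[0, 0, 0, -0.1333, 0, 0, 0], [0, 0, 0, -0.2667, 0, 0, 0], [0, 0, 0, -0.4, 0, 0, 0], [0, 0, 0, -0.4, 0, 0, 0], [0, 0, 0, -0.4, 0, 0, 0]]
  ]
}}

```text
t: 8.17
position: [579.4, -156.5, 294.2]
tool_rot: [0.998, -0.046, -0.032, -0.001]
ft_force: [0.2, 0.3, -1.1]
width: -0.3
grasp_force: 0.0
```

Run:
```python
from h import *
np.set_printoptions(precision=1,suppress=True)
a=[]
for n in("side","top"):
    p,d=cams.read_camera(n);a.append(p[:,:,::-1]);X=cloud(n,p,d);p=p.astype(int);s=p.sum(2)
    G=(X[...,0]>480)&(X[...,0]<680)&(abs(X[...,1]+155)<30)&(X[...,2]>70)&(X[...,2]<145)
    A=X[G];print(n,G.sum(),[(x,np.median(A[abs(A[:,0]-x)<5][:,2])) for x in(520,540,565,600,615,625)])
    k=(X[...,2]>40)&(X[...,2]<62)&(X[...,0]>350)&(X[...,0]<500)&(X[...,1]>-240)&(X[...,1]<-60)&(p[...,0]-p[...,2]>50)
    print("blank",k.sum(),X[k].min(0),X[k].max(0))
cv2.imwrite("pics/m4.png",cv2.hconcat([cv2.resize(a[0],(400,300)),cv2.resize(a[1],(400,300))]))
```

```text
side 1133 [(520, np.float64(104.96988295042368)), (540, np.float64(106.60903920790452)), (565, np.float64(107.04237883736427)), (600, np.float64(99.50146187766208)), (615, np.float64(98.33849160705532)), (625, np.float64(96.49433744854002))]
blank 763 [ 392.4 -184.1   40. ] [ 479.2 -101.8   56.4]
top 0 [(520, np.float64(nan)), (540, np.float64(nan)), (565, np.float64(nan)), (600, np.float64(nan)), (615, np.float64(nan)), (625, np.float64(nan))]
  return _methods._mean(a, axis=axis, dtype=dtype,
  ret = ret.dtype.type(ret / rcount)
Traceback (most recent call last):
ValueError: zero-size array to reduction operation minimum which has no identity
```

Run:
```python
from h import *
p,d=cams.read_camera("side");print(get_obs()["t"])
cv2.imwrite("pics/m4.png",p[:,:,::-1])
```

```text
8.3167
```

View pics/m4.png

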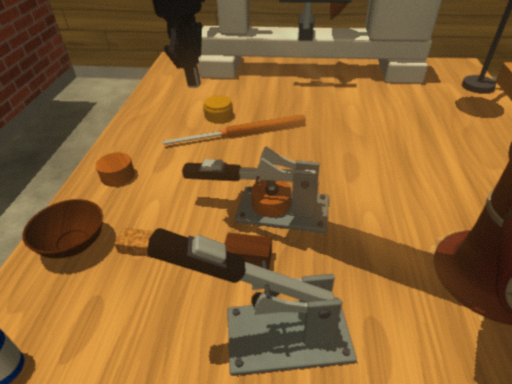

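The lever is down (grip about (212,171)) and the button is out again. The blank is clamped in place at (271,200), the spare lever (207,255) is still raised, and the arm is clear.

```bash
python3 -c "
from station import r, cams, get_obs
print(r.close_job())"
```

```text
the job is handed in; nothing more can be done
None
```

I pressed the release button and swung the lever down to its stop. It stayed down after I let go, with the blank clamped in place and the spare lever still raised; I handed the job in at about 8.3 s, but no verdict came back.

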